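# Nudge the probe-carrier plate onto its two locating pins

## Robot

A 6-joint arm with a two-finger parallel gripper is mounted at the origin on the work surface. World frame = base frame: x ahead of the robot, y to its left, z up, the work surface at z = 0. Lengths are in m, angles in rad, forces in N, time in s.
With the tool pointing down it reaches from about 0.375 to 0.975 m from the base axis. Payload 3.8 kg.
Tool frame: the origin (TCP) lies at the very end of the fingers, on their centre line; the grasp point (between the pads) lies 19 mm behind it; z points along the fingers, y is the line along which they close (so a half turn about z gives the same grasp; the last joint's range is limited). The gripper opens to 85 mm and grips with 20 to 120 N. Pads are 22 mm wide; open, the fingers measure 114 mm over their backs; the gripper's body (76 mm by 85 mm) begins 54 mm behind the grasp point. The pads swing forward as they close: fully open they stand 13 mm farther back than shut.
Start: joints at [-1.255, 0.264, 1.604, -0, 1.274, -0.037], TCP at [0.233, -0.633, 0.231] pointing down, gripper open.
Joint ranges: [-2.63, 2.63], [-0.94, 2.18], [0.31, 2.57], [-1.31, 4.45], [0, 2.66], [-2.55, 2.55]. Speed limits (rad/s): [2.57, 2.57, 3.14, 3.14, 3.14, 3.14].

## Interface

Orientations are given as a rotation vector (axis times angle).
In Python, from workcell import monitor, viewer, job gives the robot as it stands. The module is installed in compiled form; this text tells all that it offers.
- The arm moves only by the tool step_arm, never from a script. Its argument "series" is one flat list of numbers, 4 for each row, row after row: the shift along the tool's x, y, z in m, then the turn about the tool's z in rad. A call has 1 to 8 rows; each row is the pose to reach, as a shift and turn from the pose commanded when the call began, along the tool's axes at that moment; what a row does not reach only later rows make up. A row lasts 1/8 s, in which the tool goes at most 62.5 mm and 10.7 degrees, less where a joint would pass 70% of its speed; a pose out of reach is approached as far as the arm can. A call with a gripper value outside its range is refused whole. "gripper" is the opening, from 0 (shut) to 1 (fully open), set as the call begins (left out, the last holds). The fingers move at their own pace and stop on an object; "newtons" is the grip in N (left out, the last holds). Time passes only in rows, so rows that repeat a pose let the fingers close. It gives the time, the measured TCP pose, the force, the opening and the grip force at its end, in the units of the state.
- monitor.read_state(): the state, without advancing time (a new reading comes with each control period).
- viewer.read_camera(name): name is "scene" or "top"; returns a dict with "image" (420x560x3 uint8, red, green, blue), "intrinsics" (3x3 intrinsics, pixels), "T" (4x4, takes a point from camera to world coordinates). Camera axes: x right, y up, looking along -z (the intrinsics and any distortion apply to the point x, -y, -z); pixel columns grow to the right and rows downward; lengths in m; the calibration is good to about 2 mm. A picture is of the moment at which its call begins. There is no depth.
- job.finish_job(): hands the job in; it is judged then, once.
Trained networks look in a picture, given as the dict that the camera call returned (one of the last four; its "shot" number tells which), for a name from the list of things; names that differ only in an ending like _2 or _b are one class to them, and where a whole thing is asked for, a point or a joint stands for the part that bears it (a point fixed in the world has none). Each returns a list of dicts, best first, with "score" (0 to 1); they miss things now and then, are a little off and sometimes report something else, mostly with a low value. They report only what shows in the picture. A call takes as long as a camera call. They do not tell look-alikes from the thing itself.
- viewer.boxes_of(picture, label): "extent" ([centre column, centre row, width, height] in pixels, round what is visible of it).
- viewer.spot_point(picture, label): "point" ([column, row] in pixels: a listed point, or the origin of a listed thing).
The state is a dict: "time": time; "q": joint angles; "joint_vel": joint speeds; "joint_torque": joint torques, N m; "tool_pos": TCP position; "tcp_rot": TCP orientation; "wrist_force": force on the tool from outside, world axes, zero at the start; "torque": the same for the moment, N m; "width": opening from 0.0 (shut) to 1.0 (fully open); "grip_force": force on a finger pad.
Only numpy, scipy, OpenCV 4.12 (cv2) and the standard library are available. Lean on these libraries where they do the work, as an engineer would, in place of code of your own. Each camera call takes 0.05 s, during which the arm holds its last target. There are 200 camera calls.

## Task

With the fingertips, nudge the aluminium probe-carrier plate sideways on the blue scan fixture, off the two brass rails, until its two holes drop over the fixture's two locating pins and it lies flat on the blue bed; the dark steel fence is there to square it up against. Only push it: do not lift or carry the plate, do not tip it up, and leave the wedge, block, disc and probe where they are.

Things in the scene. Friction and masses are not known exactly. Their poses are not given: they have to be found in the camera images.
- fixture: Blue scan fixture bolted to the table. Origin at table height (z 0), under the centre of the seated plate. In its axes, mm: flat bed top at z 20, x -62 to +70, y -97 to +133; two steel pins 10 in diameter with coned tops at (x -32, y -20) and (+32, -20), tops at z 28. Painted yellow lines at x -52 and y -76.5 outline the seat.
- fence_tick (a point): Orange tick on top of the dark steel fence at the fixture's +x side, at its (58.8, 0, 44) mm. The fence runs along the fixture's y from -78 to +127 mm; its guiding face is at x +50.8; 16 mm thick, top 44 mm above the table.
- rails (a point): Point midway between the inner (home-side) ends of the two brass rails, at the rail tops: fixture (0, 78, 28) mm. Rails run along the fixture's y from +78 to +130, 16 mm wide, centred on x -38 and +38; in the 60 mm gap between them a fingertip can go down to the bed, 20 mm above the table.
- plate: Loose aluminium plate 100 (x) by 150 (y) by 12 mm thick, 0.4 to 0.65 kg, origin at the centre of its underside. Through holes 13 mm wide at (x -32, y -20) and (+32, -20). A black probe cup, 44 mm across, 20 high, is fixed on the middle of its top; an orange tick by the +x edge marks y = 0. Seated, its origin is at fixture (0, 0, 20) mm, axes parallel, about 1 mm play.
- plate_top (a point): Centre of the plate's top face, inside the cup, 12 mm above its underside. At the start the plate lies flat on rails and pin tops (underside at 28 mm), 16 to 42 mm too far to the fixture's +y, up to 17 mm clear of the fence, up to 0.1 rad askew. Pushed to -y it slides over the pin tops; its +y edge leaves the rails about 3 mm before home, then it drops 8 mm.
- pin_near (a point): Top centre of the pin at the fixture's -x side, 28 mm above the table. Hidden under the plate at the start.
- pin_far (a point): Top centre of the pin at the fixture's +x side (by the fence), 28 mm above the table. Hidden under the plate at the start.
- hole_near (a point): Centre, at the plate's underside, of the hole that belongs on pin_near. Sliding the plate takes roughly 2 to 8 N; against the fence or seated on the pins it stops firmly, so 15 to 22 N is a clear stop.
- hole_far (a point): Centre, at the plate's underside, of the hole that belongs on pin_far.
- wedge: Bystander: loose brass step wedge, 100 long (x), 25 wide, steps 10 to 40 mm high. Origin under its centre.
- block: Bystander: loose steel reference block 90 x 30 x 45 mm high. Origin under its centre.
- disc: Bystander: loose dark grinding disc 90 mm in diameter, 7 mm thick, lying flat. Origin under its centre.
- probe: Bystander: loose small upright black probe with a red band, 28 mm in diameter, 42 mm high. Origin under its centre.
Not all that is in view belongs to the job. Of the things like the plate, leave any that is brown, green or purple; of the rest the larger one is meant.

How it is judged:
By the outcome, as a careful person would: the job done as asked, in the order asked, and still so for the second after the job is handed in, with the robot touching nothing.
It also fails if it takes over 51 s, if anything falls off the work surface, if the arm or the gripper's body presses on something with over 40 N, if the wrist force passes 120 N, or if a joint passes its speed limit or range.

## Working session

There is one attempt and no reset: what is moved stays moved. The work goes in short steps, Python scripts to look and compute and a tool call to move; the robot and the scene stay as the last step left them, time stands still between calls to the robot, and variables do not carry over. Pictures are saved under pics/ and viewed, at most 10 in all, crops included, and the job is handed in when it is done.

Besides the shell and the picture viewer there is one more tool, called after ">>>" as a command line: name --argument value ..., lists and objects as JSON in quotes. step_arm: Moves the arm, as the interface text tells. Its arguments: {"type":"object","properties":{"series":{"type":"array"},"gripper":{"type":"number"},"newtons":{"type":"number"}},"required":["series"]}

```bash
mkdir -p pics; cat > h.py <<'E'
import numpy as np, cv2
from workcell import monitor, viewer, job
from scipy.spatial.transform import Rotation as R
def ray(p,uv):
    K=np.array(p["intrinsics"]);T=np.array(p["T"])
    d=np.linalg.inv(K)@[uv[0],uv[1],1]; d=T[:3,:3]@[d[0],-d[1],-d[2]]
    return T[:3,3],d
def at(p,uv,z):
    o,d=ray(p,uv); return (o+d*(z-o[2])/d[2])
def proj(p,X):
    K=np.array(p["intrinsics"]);T=np.array(p["T"])
    c=T[:3,:3].T@(np.array(X)-T[:3,3]); c=K@[c[0],-c[1],-c[2]]; return c[:2]/c[2]
def save(p,n,crop=None,s=1):
    im=np.array(p["image"])[:,:,::-1]
    if crop: a,b,c,d=crop; im=im[b:d,a:c]
    cv2.imwrite("pics/"+n,cv2.resize(im,None,fx=s,fy=s,interpolation=cv2.INTER_CUBIC))
E
python3 - <<'E'
from h import *
Z=dict(fixture=0,fence_tick=.044,rails=.028,plate=.028,plate_top=.040,hole_near=.028,hole_far=.028,pin_near=.028,pin_far=.028,wedge=0,block=0,disc=0,probe=0)
for n in("top","scene"):
    p=viewer.read_camera(n); save(p,n+"0.png"); print(n,[k for k in p],np.round(p["T"],3).tolist())
    for k,z in Z.items():
        for d in viewer.spot_point(p,k)[:3]: print(k,round(d["score"],2),np.round(d["point"],1),np.round(at(p,d["point"],z)*1000,1))
s=monitor.read_state();print(s)
E
```

```text
top ['image', 'intrinsics', 'T', 'shot'] [[0.015, 0.985, -0.172, 0.369], [-1.0, 0.01, -0.028, -0.043], [-0.026, 0.173, 0.985, 1.056], [0.0, 0.0, 0.0, 1.0]]
fixture 0.92 [318.  213.9] [ 528.  -113.2    0. ]
fence_tick 0.82 [327.6 188.6] [ 589.3 -135.7   44. ]
rails 0.79 [294.3 197.9] [566.5 -48.   28. ]
plate 0.95 [319.5 284.7] [ 339.4 -114.9   28. ]
plate 0.92 [313.3 209.5] [535.5 -98.9  28. ]
plate 0.89 [231.1 170.3] [641.4 125.   28. ]
plate_top 0.98 [391.9 308.3] [ 284.5 -295.2   40. ]
plate_top 0.85 [319.4 290.1] [ 326.3 -113.8   40. ]
plate_top 0.84 [219.1 248. ] [429.4 146.7  40. ]
hole_near 0.91 [231.  241.9] [446.6 118.   28. ]
hole_near 0.87 [316.4 225.2] [ 493.5 -107.1   28. ]
hole_near 0.82 [223.6 178.3] [618.9 144.6  28. ]
hole_far 0.98 [242.7 170.3] [641.7  93.2  28. ]
hole_far 0.75 [324.7 198.2] [ 566.4 -129.3   28. ]
hole_far 0.73 [207.8 242.7] [443.7 179.5  28. ]
pin_near 0.93 [324.  224.5] [ 495.6 -127.1   28. ]
pin_far 0.96 [329.8 200.8] [ 559.5 -142.9   28. ]
wedge 0.69 [382.9 177.2] [ 632.4 -292.3    0. ]
block 0.87 [295.1 145.6] [722.1 -49.    0. ]
disc 0.6 [312.
[... 1327 characters left out ...]
97.5] [ 472.1 -234.2    0. ]
{'time': 1.4, 'q': array([-1.25491544e+00,  2.63915579e-01,  1.60400105e+00,  8.99558152e-07,
        1.27365474e+00, -3.69099054e-02]), 'joint_vel': array([ 0.00078307,  0.00026941,  0.00213604,  0.00040113, -0.00115288,
       -0.00043013]), 'joint_torque': array([ 5.82768189e-04, -5.15052223e+01, -3.67713511e+01, -1.54337590e-04,
        8.89574876e-04, -7.70903256e-06]), 'tool_pos': array([ 0.23321997, -0.63344024,  0.23126865]), 'tcp_rot': array([3.09282284e+00, 5.51289031e-01, 5.98586610e-06]), 'wrist_force': array([-0.27501442, -0.10491483,  0.36768164]), 'torque': array([0.01897506, 0.02287415, 0.00803933]), 'grip_force': 0.0, 'width': 0.9997728231083635}
```

```bash
python3 - <<'E'
import cv2
a=cv2.imread("pics/top0.png")[130:330,180:420];b=cv2.imread("pics/scene0.png")[120:320,130:400]
cv2.imwrite("pics/a.png",cv2.resize(a,None,fx=3,fy=3,interpolation=2));cv2.imwrite("pics/b.png",cv2.resize(b,None,fx=2.9,fy=2.9,interpolation=2))
E
```

```text
(no output)
```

View pics/a.png

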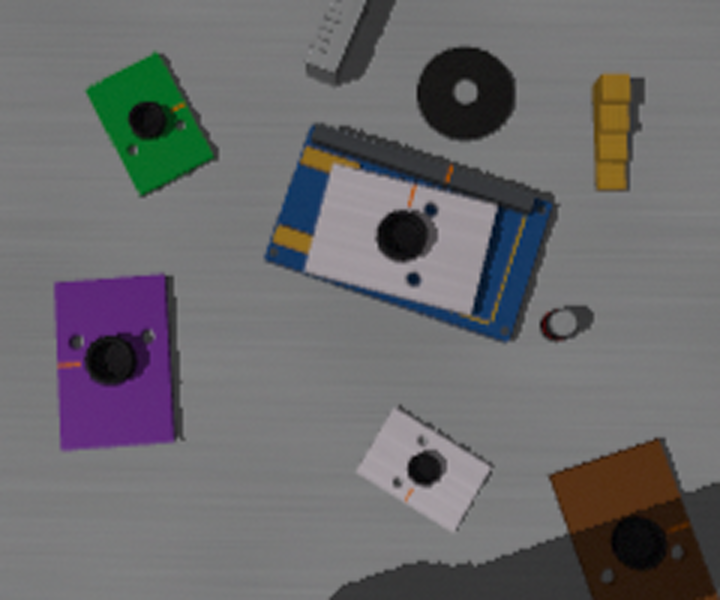

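View pics/b.png

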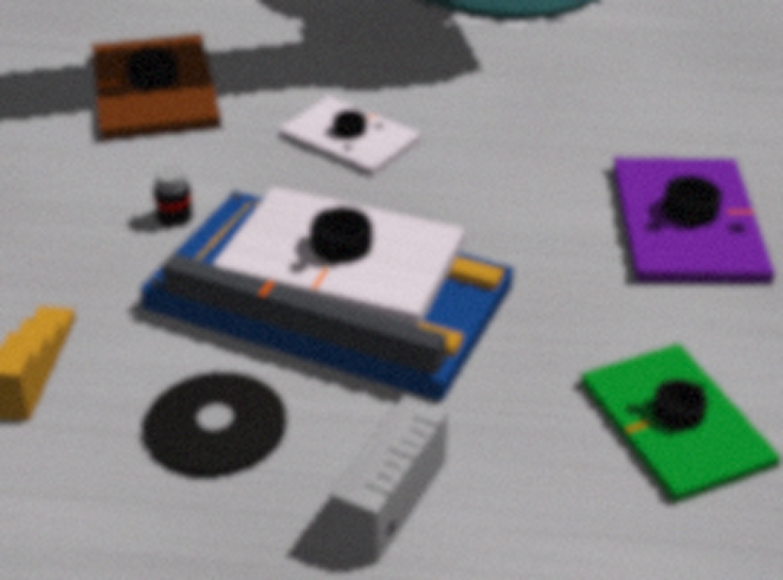

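```bash
cat > fit.py <<'E'
from h import *
from scipy.optimize import minimize
S=3
def box(x0,x1,y0,y1,z0,z1): return np.array([[x,y,z] for z in(z0,z1) for x,y in((x0,y0),(x1,y0),(x1,y1),(x0,y1))],float)
def circ(r,z): a=np.arange(0,2*np.pi,.2); return np.c_[r*np.cos(a),r*np.sin(a),0*a+z]
def tf(P,p,z=0):
    c,s=np.cos(p[2]),np.sin(p[2]); return np.c_[p[0]+c*P[:,0]-s*P[:,1],p[1]+s*P[:,0]+c*P[:,1],P[:,2]+z]/1000
def parts(v,pz):
    F,P=v[:3],v[3:]; o=[]
    b=box(-62,70,-97,133,0,20); o+=[tf(b,F),tf(b[4:],F)]
    o+=[tf(box(-53,-51,-76.5,60,20,20),F),tf(box(-52,50,-77.5,-75.5,20,20),F)]
    for x in(-38,38): o.append(tf(box(x-8,x+8,78,130,20,28),F))
    b=box(-50,50,-75,75,0,12); o+=[tf(b,P,pz),tf(b[4:],P,pz),tf(np.r_[circ(22,12),circ(22,32)],P,pz)]
    b=box(50.8,66.8,-78,127,20,44); o+=[tf(b,F),tf(b[4:],F)]
    return o
LAB=[1,2,3,3,4,5,6,7,8,9]; LAB=[1,2,3,3,4,4,5,6,7,8,9]
def pr(p,X):
    K=np.array(p["intrinsics"]);T=np.array(p["T"]); c=(X-T[:3,3])@T[:3,:3]; c=np.c_[c[:,0],-c[:,1],-c[:,2]]@K.T
    return c[:,:2]/c[:,2:]
def label(p,v,pz,off):
    L=np.zeros((off[3]*S,off[2]*S),np.uint8)
    for l,X in zip(LAB,parts(v,pz)):
        h=cv2.convexHull(((pr(p,X)+.5-off[:2])*S-.5).astype(np.float32))
        cv2.fillConvexPoly(L,np.round(h*16).astype(np.int32),l,shift=4)
    return L
def fit(ps,v0,pz,free=range(6)):
    free=list(free);data=[]
    for p in ps:
        h=pr(p,np.vstack(parts(v0,pz))); a=h.min(0)-6; b=h.max(0)+6
        off=[int(a[0]),int(a[1]),int(b[0]-a[0]),int(b[1]-a[1])]
        im=np.array(p["image"])[off[1]:off[1]+off[3],off[0]:off[0]+off[2]]
        data.append((p,cv2.resize(im,None,fx=S,fy=S,interpolation=cv2.INTER_LINEAR).astype(float),off))
    sc=np.array([1,1,.01]*2)[free]
    def cost(d):
        v=np.array(v0,float); v[free]+=d*sc; c=0
        for p,im,off in data:
            L=label(p,v,pz,off)
            for l in np.unique(L):
                m=im[L==l]; c+=np.minimum(np.abs(m-np.median(m,0)).sum(1),150).sum()
        return c/1e4
    x=np.zeros(len(free))
    for st in(8,3):
        x=minimize(cost,x,method="Nelder-Mead",options=dict(initial_simplex=np.vstack([x,x+st*np.eye(len(x))]),xatol=.05,fatol=.01,maxiter=400)).x
    v=np.array(v0,float); v[free]+=x*sc; return v,cost(x)
def rel(v):
    c,s=np.cos(v[2]),np.sin(v[2]); d=v[3:5]-v[:2]; return np.round([c*d[0]+s*d[1],-s*d[0]+c*d[1],1000*(v[5]-v[2])],1)
E
cat > t.py <<'E'
from fit import *
ps=[viewer.read_camera(n) for n in("top","scene")]
import pickle; pickle.dump(ps,open("ps.pkl","wb"))
v0=[531,-115,-.25,536,-99,-.25]
for q in([ps[0]],[ps[1]],ps):
    v,c=fit(q,v0,28); print(np.round(v,3),c,rel(v))
im=[]
for p in ps:
    I=np.array(p["image"])[:,:,::-1].copy(); I=cv2.resize(I,None,fx=3,fy=3)
    for X in parts(v,28): cv2.polylines(I,[cv2.convexHull(((pr(p,X)+.5)*3).astype(np.int32))],True,(0,0,255),1)
    c=(pr(p,np.array([[.531,-.115,.02]]))[0]*3).astype(int); im.append(I[c[1]-180:c[1]+180,c[0]-200:c[0]+200])
cv2.imwrite("pics/fit.png",np.hstack(im)); np.save("v.npy",v)
E
time python3 t.py
```

```text
[ 5.36609e+02 -1.22583e+02 -3.19000e-01  5.35650e+02 -9.79050e+01
 -2.43000e-01] 176.97605 [-8.6 23.1 75.9]
[ 5.37104e+02 -1.21782e+02 -3.09000e-01  5.34912e+02 -9.75330e+01
 -2.44000e-01] 410.8334 [-9.5 22.4 64.9]
[ 5.36745e+02 -1.22445e+02 -3.12000e-01  5.35181e+02 -9.75610e+01
 -2.50000e-01] 589.4983 [-9.1 23.2 62.3]
real	0m12.877s
user	0m12.052s
sys	0m0.632s
```

View pics/fit.png

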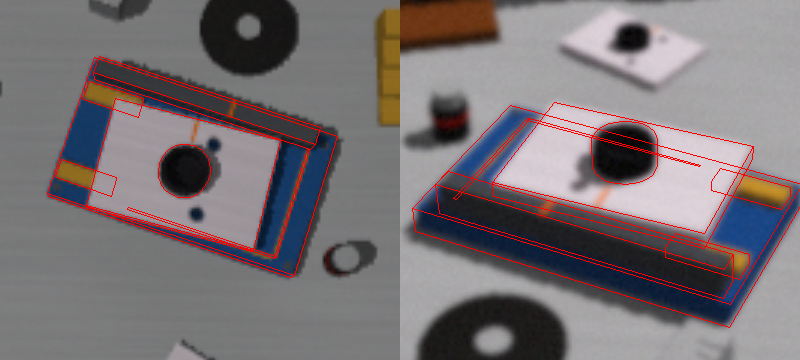

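Candidates in the top view are the large white plate on the fixture (313,209), the small white plate (321,286), green (230,170), purple (217,250) and brown (392,310). The colour and size rules leave the large white one on the fixture, and the crop with the fitted outline confirms it. Its pose relative to the fixture is (-9, +23) mm, 0.062 rad.

>>> step_arm --series '[0.03, -0.033, 0, -0.11, 0.07, -0.078, 0, -0.23, 0.112, -0.124, 0, -0.34, 0.154, -0.171, 0, -0.45, 0.196, -0.218, 0, -0.57, 0.238, -0.264, 0, -0.68, 0.28, -0.311, 0.03, -0.79, 0.32, -0.356, 0.06, -0.906]' --gripper 0

```text
time: 2.5
tool_pos: [0.4074, -0.1981, 0.1775]
tcp_rot: [2.534, 1.852, 0.002]
wrist_force: [1.5, -0.3, -0.4]
width: 0.002
grip_force: 0.0
```

```bash
cat > st.py <<'E'
from h import *
v=np.load("v.npy");s=monitor.read_state();Rm=R.from_rotvec(s["tcp_rot"]).as_matrix();x=Rm[:,0]
c,n=np.cos(v[2]),np.sin(v[2]);A=np.array([[c,n],[-n,c]])
print("t",s["time"],"fix xy",A@(s["tool_pos"][:2]*1000-v[:2]),"z",s["tool_pos"][2],"toolx in fix",A@x[:2],"F fix",A@s["wrist_force"][:2],s["wrist_force"][2],s["width"],s["q"][5])
E
python3 st.py
```

```text
t 2.5 fix xy [ -99.8167257  -111.72230671] z 0.17746336877539984 toolx in fix [-0.00408567  0.9999915 ] F fix [1.51572963 0.19341475] -0.3760078935185778 0.0018381366122858613 -0.19929648051689008
```

>>> step_arm --series '[0.04, 0.002, 0.01, 0, 0.09, 0.004, 0.03, 0, 0.13, 0.007, 0.06, 0, 0.148, 0.007, 0.1, 0, 0.148, 0.007, 0.13, 0, 0.148, 0.007, 0.144, 0, 0.148, 0.007, 0.144, 0]'

```text
time: 3.38
tool_pos: [0.4577, -0.0608, 0.0324]
tcp_rot: [-2.539, -1.848, 0.002]
wrist_force: [-0.1, 0.0, 0.1]
width: 0.001
grip_force: 0.0
```

```bash
python3 st.py
```

```text
t 3.375 fix xy [-94.14685355  34.33263313] z 0.03238719603706948 toolx in fix [-8.75383790e-05  9.99999966e-01] F fix [-0.10538092 -0.02562809] 0.1287577050384438 0.0006780302995390394 0.1262627006396987
```

>>> step_arm --series '[0.003, 0.005, 0.005, 0, 0.003, 0.009, 0.005, 0, 0.003, 0.013, 0.005, 0, 0.003, 0.016, 0.005, 0, 0.003, 0.018, 0.005, 0, 0.003, 0.02, 0.005, 0, 0.003, 0.022, 0.005, 0, 0.003, 0.024, 0.005, 0]'

```text
time: 4.38
tool_pos: [0.4796, -0.0647, 0.0273]
tcp_rot: [-2.536, -1.847, 0.006]
wrist_force: [-7.3, 0.9, 4.2]
width: 0.0
grip_force: 3.5
```

```bash
python3 st.py
```

```text
t 4.375 fix xy [-72.15018647  37.35869099] z 0.027277328363664043 toolx in fix [-5.52491797e-04  9.99999648e-01] F fix [-7.19885005 -1.4019149 ] 4.1583005201968675 0.0003651764833138503 0.12611328448347292
```

>>> step_arm --series '[0, 0.0015, 0, 0, 0, 0.003, 0, 0, 0, 0.0045, 0, 0, 0, 0.006, 0, 0, 0, 0.007, 0, 0, 0, 0.008, 0, 0]'

```text
time: 5.12
tool_pos: [0.4822, -0.0654, 0.026]
tcp_rot: [-2.529, -1.842, 0.016]
wrist_force: [-16.8, 7.8, 12.3]
width: -0.003
grip_force: 9.6
```

```bash
python3 st.py; cat > t2.py <<'E'
from fit import *
import sys
v=np.load("v.npy"); ps=[viewer.read_camera("top")] if len(sys.argv)<3 else [viewer.read_camera(n) for n in("top","scene")]
c,s=np.cos(v[2]),np.sin(v[2]);d=eval(sys.argv[1])
v[3:]=[v[0]+c*d[0]-s*d[1],v[1]+s*d[0]+c*d[1],v[2]+d[2]]
for z in (28,20):
  w,k=fit(ps,v,z,[3,4,5]);print(z,k,rel(w))
save(ps[0],"cur.png",(240,150,400,270),4)
E
python3 t2.py "(-3,23,.03)"
```

```text
t 5.125 fix xy [-69.4025455   37.49597173] z 0.026038214047928422 toolx in fix [-2.49313089e-04  9.99999736e-01] F fix [-18.38967386   2.21490038] 12.25132611049203 -0.0031074992221016805 0.12394896396056487
28 441.5038 [ -6.8  28.3 222.3]
20 441.8255 [-6.2 29.8 76.4]
```

```bash
python3 -c "
from h import *
a=viewer.read_camera('scene');b=viewer.read_camera('top')
f=lambda p,x0,y0:cv2.resize(np.array(p['image'])[y0:y0+130,x0:x0+130,::-1],(400,400),interpolation=2)
cv2.imwrite('pics/c1.png',np.hstack([f(a,165,130),f(b,250,140)]))"
```

```text
(no output)
```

View pics/c1.png

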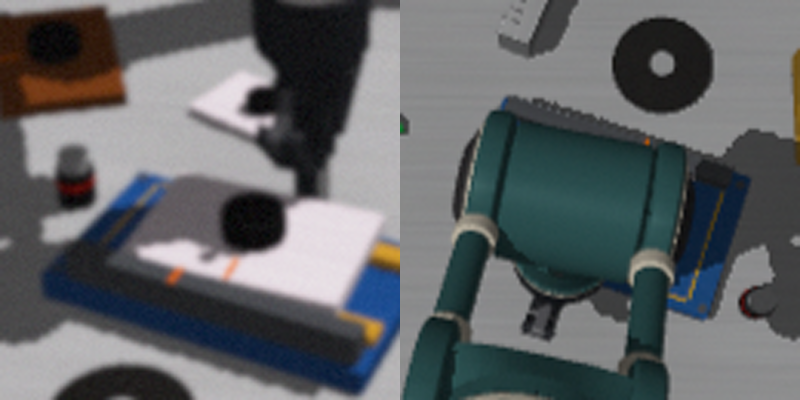

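>>> step_arm --series '[0, -0.015, 0, 0, 0, -0.03, 0, 0, 0, -0.04, -0.03, 0, 0.02, -0.04, -0.07, 0, 0.07, -0.04, -0.11, 0, 0.11, -0.02, -0.12, 0, 0.13, 0.0, -0.12, 0, 0.13, 0, -0.12, 0]'

```text
time: 6.28
tool_pos: [0.5311, 0.0569, 0.1487]
tcp_rot: [2.537, 1.851, 0.003]
wrist_force: [-0.2, -0.6, -0.2]
width: -0.001
grip_force: 0.0
```

```bash
python3 st.py; sed -i 's/"top")\]/"scene")]/' t2.py; python3 t2.py "(-1,23,.0)"; sed -i 's/(240,150,400,270),4/(165,130,325,250),5/' t2.py;  python3 t2.py "(-1,23,.0)" b
```

```text
t 6.275 fix xy [-60.48861244 168.9605294 ] z 0.14871834959845273 toolx in fix [-0.00221177  0.99999725] F fix [ 0.02519883 -0.65941509] -0.22491543848126144 -0.0007425258010936536 0.37044077993569474
28 763.4006 [ 7.1 24.6 70.9]
20 761.6532 [-3.2 20.5 74.6]
28 1433.1339 [ 5.1 24.2 84.6]
20 1453.5404 [ 0.8 28.6 54.2]
```

View pics/cur.png

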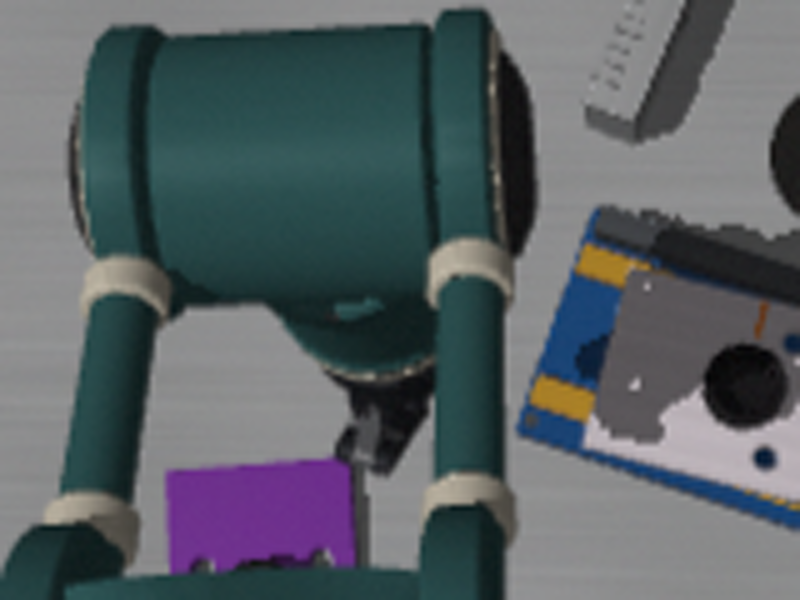

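```bash
python3 - <<'E'
s=open("fit.py").read()
s=s.replace("interpolation=cv2.INTER_LINEAR).astype(float),off))","interpolation=cv2.INTER_LINEAR).astype(float),off))\n        if CH: f=data[-1][1]; m=f.sum(2,keepdims=True)+30; f=(f+10)/m*400; data[-1]=(p,f,off)")
s=s.replace("S=3\n","S=3\nCH=False\n")
open("fit.py","w").write(s)
E
cat > t3.py <<'E'
import fit,sys; from fit import *
fit.CH=True
v=np.load("v.npy"); ps=[viewer.read_camera(n) for n in("top","scene")]
c,s=np.cos(v[2]),np.sin(v[2])
for pz in (28,20):
  for q in ([ps[0]],[ps[1]],ps):
    r=[]
    for d in eval(sys.argv[1]):
        u=v.copy();u[3:]=[v[0]+c*d[0]-s*d[1],v[1]+s*d[0]+c*d[1],v[2]+d[2]]
        r.append(fit.fit(q,u,pz,[3,4,5]))
    w,k=min(r,key=lambda t:t[1]); print(pz,k,rel(w))
    if len(q)==2 and (pz==28)==(len(sys.argv)<3): W=w;Z=pz
im=[]
for p in ps:
    I=cv2.resize(np.array(p["image"])[:,:,::-1].copy(),None,fx=4,fy=4,interpolation=2)
    for X in parts(W,Z)[6:8]: cv2.polylines(I,[cv2.convexHull(((pr(p,X)+.5)*4).astype(np.int32))],True,(0,0,255),1)
    c=(pr(p,np.array([[.54,-.115,.02]]))[0]*4).astype(int); im.append(I[c[1]-230:c[1]+230,c[0]-200:c[0]+200])
cv2.imwrite("pics/fit2.png",np.hstack(im))
E
python3 t3.py "[(-2,23,0),(-5,23,.04)]"
```

```text
Traceback (most recent call last):
  File "t3.py", line 10, in <module>
    r.append(fit.fit(q,u,pz,[3,4,5]))
             ^^^^^^^
AttributeError: 'function' object has no attribute 'fit'
```

```bash
sed -i 's/^import fit,sys; from fit import \*/import fit as FT,sys; from fit import */; s/^fit.CH/FT.CH/; s/fit\.fit(/FT.fit(/' t3.py; python3 t3.py "[(-2,23,0),(-5,23,.04)]"
```

```text
28 93.51930252797604 [-5.2 23.4 62.1]
28 138.13506735558062 [ -6.6  23.5 103.2]
28 232.03486666742046 [-5.  23.7 68.1]
20 94.91274570487973 [-3.9 23.4 67.4]
20 139.66313566685815 [-13.8  19.5  90. ]
20 237.95462555197653 [-3.9 22.4 64.9]
```

View pics/fit2.png

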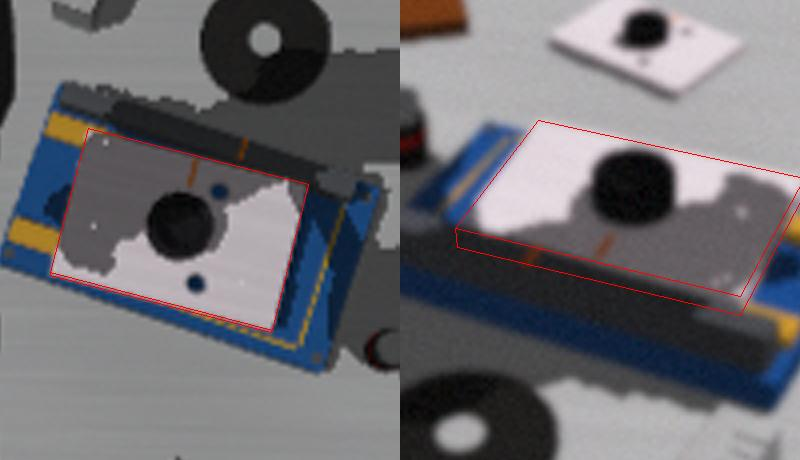

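```bash
python3 st.py
```

```text
t 6.625 fix xy [-62.22079707 166.72264658] z 0.1476844724432068 toolx in fix [5.00846406e-04 9.99999816e-01] F fix [ 0.27668155 -0.49418555] 0.5904259398606837 -0.001089137145062141 0.37042837084584707
```

>>> step_arm --series '[-0.03, -0.02, 0.01, 0, -0.07, -0.033, 0.03, 0, -0.09, -0.033, 0.065, 0, -0.09, -0.033, 0.1, 0, -0.09, -0.033, 0.117, 0, -0.09, -0.033, 0.117, 0, -0.09, -0.024, 0.117, 0, -0.09, -0.017, 0.117, 0]'

```text
time: 7.62
tool_pos: [0.4884, -0.0246, 0.0326]
tcp_rot: [2.537, 1.848, 0.004]
wrist_force: [0.1, 0.2, -0.6]
width: -0.005
grip_force: 0.0
```

>>> step_arm --series '[0, 0.003, 0, 0, 0, 0.005, 0, 0, 0, 0.007, 0, 0, 0, 0.009, -0.0005, 0, 0, 0.011, -0.001, 0, 0, 0.013, -0.001, 0, 0, 0.014, -0.001, 0]'

```text
time: 8.5
tool_pos: [0.499, -0.0287, 0.0318]
tcp_rot: [-2.539, -1.849, 0.001]
wrist_force: [-2.2, 1.9, -0.0]
width: -0.004
grip_force: 1.4
```

```bash
python3 st.py
```

```text
t 8.5 fix xy [-64.70846176  77.60674167] z 0.031807733195053665 toolx in fix [-4.26123598e-04  9.99999909e-01] F fix [-2.63772348  1.09699233] -0.013882228207976799 -0.003671406682168079 0.20456981049780934
```

Rotating easily now; push on to the firm stop.

>>> step_arm --series '[0, 0.0015, 0, 0, 0, 0.003, 0, 0, 0, 0.004, 0, 0, 0, 0.005, 0, 0]'

```text
time: 9.0
tool_pos: [0.5028, -0.0299, 0.0318]
tcp_rot: [-2.538, -1.848, 0.002]
wrist_force: [-6.3, 5.3, 3.0]
width: 0.0
grip_force: 4.3
```

```bash
python3 st.py
```

```text
t 9.0 fix xy [-60.71578195  77.6934214 ] z 0.03180423034364816 toolx in fix [-1.63928157e-04  9.99999985e-01] F fix [-7.65678965  3.10710139] 3.001943305312917 4.486523778772023e-05 0.2025650691858247
```

>>> step_arm --series '[0, 0.001, 0, 0, 0, 0.002, 0, 0, 0, 0.003, 0, 0, 0, 0.004, 0, 0]'

```text
time: 9.5
tool_pos: [0.5032, -0.03, 0.0316]
tcp_rot: [-2.534, -1.844, 0.01]
wrist_force: [-16.3, 9.5, 13.6]
width: -0.001
grip_force: 10.8
```

```bash
python3 st.py
```

```text
t 9.5 fix xy [-60.3437067   77.66730974] z 0.031583586347703974 toolx in fix [1.48900832e-04 9.99999909e-01] F fix [-18.39930268   4.04542344] 13.572778071840533 -0.0008615852915215145 0.20098921563746824
```

>>> step_arm --series '[0, -0.015, 0, 0, 0, -0.035, -0.02, 0, 0.01, -0.04, -0.06, 0, 0.05, -0.03, -0.09, 0, 0.09, -0.02, -0.1, 0, 0.095, -0.01, -0.1, 0, 0.095, -0.01, -0.1, 0]'

```text
time: 10.38
tool_pos: [0.5283, 0.0615, 0.1321]
tcp_rot: [2.538, 1.849, 0.001]
wrist_force: [-0.5, -0.0, -0.1]
width: -0.003
grip_force: 0.0
```

```bash
python3 t3.py "[(0,23,0),(-5,23,.04)]"; python3 st.py
```

```text
28 77.62641122012937 [ -1.5  21.8 -12.3]
28 137.62122562071536 [  0.2  21.7 -28.4]
28 215.41812375622675 [ -2.   21.6 -13.8]
20 78.5091603036573 [-0.8 21.6 -9.3]
20 138.95812910962172 [-10.8  17.6 -45.8]
20 221.29451798373233 [ -1.6  20.5 -10.8]
t 10.475 fix xy [-66.13283376 171.44118972] z 0.13106879741279348 toolx in fix [1.94635868e-04 9.99999329e-01] F fix [-0.5438976  -0.40053191] 0.7398864967282642 -0.0020359885262884476 0.38171379634834346
```

>>> step_arm --series '[-0.01, 0.03, 0.02, 0, -0.03, 0.055, 0.03, 0, -0.045, 0.066, 0.05, 0, -0.045, 0.066, 0.08, 0, -0.045, 0.066, 0.1, 0, -0.045, 0.066, 0.106, 0, -0.045, 0.066, 0.106, 0]'

```text
time: 11.35
tool_pos: [0.576, -0.001, 0.0257]
tcp_rot: [-2.539, -1.849, 0.001]
wrist_force: [-0.2, 0.6, 1.8]
width: -0.0
grip_force: 0.0
```

```bash
python3 st.py
```

```text
t 11.35 fix xy [2.75677935e-02 1.27628028e+02] z 0.025660022557001814 toolx in fix [-6.11230055e-04  9.99999795e-01] F fix [-0.31563922  0.48547667] 1.7547259221614289 -0.0003023485730759809 0.26679836659412737
```

>>> step_arm --series '[-0.005, 0, 0, 0, -0.01, 0, 0, 0, -0.014, 0, 0, 0, -0.018, 0, 0, 0, -0.021, 0, 0, 0, -0.024, 0, 0, 0, -0.027, 0, 0, 0, -0.03, 0, 0, 0]'

```text
time: 12.35
tool_pos: [0.5675, -0.0289, 0.0262]
tcp_rot: [-2.539, -1.849, -0.002]
wrist_force: [0.8, 5.9, 1.3]
width: -0.002
grip_force: 2.6
```

```bash
python3 st.py
```

```text
t 12.35 fix xy [ 0.48712888 98.46094241] z 0.026198705740605094 toolx in fix [-1.75644681e-04  9.99998984e-01] F fix [-1.02973152  5.9064721 ] 1.3221490712113195 -0.002153297110937988 0.2155350648007333
```

>>> step_arm --series '[-0.0015, 0, 0, 0, -0.003, 0, 0, 0, -0.0045, 0, 0, 0, -0.006, 0, 0, 0, -0.0075, 0, 0, 0, -0.009, 0, 0, 0]'

```text
time: 13.1
tool_pos: [0.5643, -0.0384, 0.026]
tcp_rot: [2.539, 1.85, -0.001]
wrist_force: [-0.5, -0.4, -0.3]
width: -0.001
grip_force: 0.0
```

```bash
python3 st.py
```

```text
t 13.1 fix xy [ 0.42187148 88.46861479] z 0.025953829729050353 toolx in fix [-0.00121307  0.9999991 ] F fix [-0.36498401 -0.57015671] -0.3381063459807931 -0.0005585558085802509 0.2000703901062789
```

Force vanished, so the plate has probably dropped onto the pins. I'll check for the firm stop with a gentle push.

>>> step_arm --series '[-0.001, 0, 0, 0, -0.002, 0, 0, 0, -0.003, 0, 0, 0, -0.004, 0, 0, 0, -0.005, 0, 0, 0]'

```text
time: 13.72
tool_pos: [0.5631, -0.0417, 0.0259]
tcp_rot: [-2.539, -1.847, -0.003]
wrist_force: [3.1, 10.5, -1.7]
width: -0.002
grip_force: 5.1
```

```bash
python3 st.py
```

```text
t 13.725 fix xy [ 0.31542168 84.90473452] z 0.025886223357027036 toolx in fix [6.69856633e-04 9.99996970e-01] F fix [-0.25358167 10.90998077] -1.7260875281061983 -0.0018473013768675172 0.19149225233025877
```

Stopped at about 11 N, finger at y 84.9. I'll back off, rise clear and look.

>>> step_arm --series '[0.015, 0, 0, 0, 0.025, 0, 0, 0, 0.03, 0, -0.03, 0, 0.04, -0.01, -0.08, 0, 0.07, -0.05, -0.11, 0, 0.12, -0.09, -0.12, 0, 0.15, -0.12, -0.12, 0, 0.15, -0.12, -0.12, 0]'

```text
time: 14.72
tool_pos: [0.4935, 0.139, 0.1463]
tcp_rot: [2.535, 1.855, 0.0]
wrist_force: [-0.8, -0.6, -0.8]
width: -0.001
grip_force: 0.0
```

```bash
python3 t3.py "[(0,0,0),(0,4,.02)]" z20; python3 st.py
```

```text
28 63.38377723810201 [-4.6  0.   0.3]
28 130.91178158065043 [5.2 4.1 2.8]
28 197.15498021590625 [-4.5  2.3 -0.4]
20 64.52606962698206 [-2.6 -0.2 -3. ]
20 132.04277469071596 [ -4.4  -0.6 -11.9]
20 197.09164655934373 [-2.2 -1.1 -4.7]
t 14.825 fix xy [-119.69312985  233.86750347] z 0.14610521497106072 toolx in fix [-0.00247709  0.99999671] F fix [-0.07297103 -0.773044  ] -0.04924089863036338 0.0014272769396012138 0.5325463941485564
```

View pics/fit2.png

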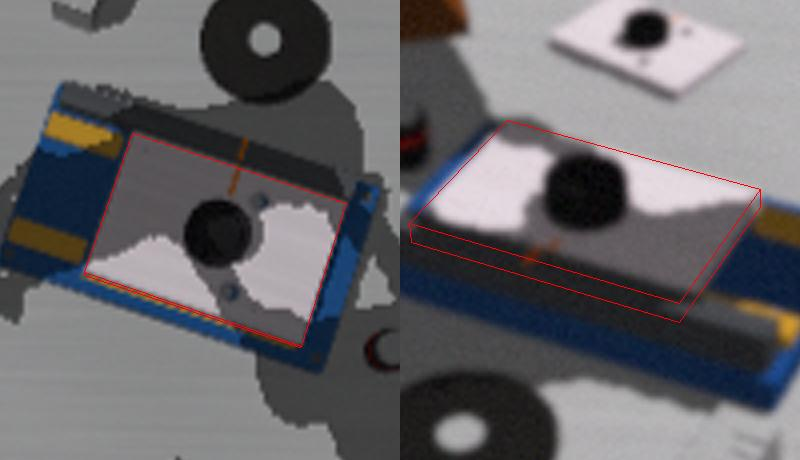

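>>> step_arm --series '[0.05, -0.02, -0.02, 0, 0.1, -0.04, -0.04, 0, 0.15, -0.06, -0.05, 0, 0.2, -0.08, -0.05, 0, 0.25, -0.1, -0.05, 0, 0.3, -0.12, -0.05, 0, 0.34, -0.13, -0.05, 0, 0.34, -0.13, -0.05, 0]'

```text
time: 15.82
tool_pos: [0.4764, 0.5018, 0.1949]
tcp_rot: [2.538, 1.851, -0.0]
wrist_force: [0.1, -0.4, -0.0]
width: -0.004
grip_force: 0.0
```

```bash
sed 's/^FT.CH=True/FT.CH=False/' t3.py > t4.py; python3 t4.py "[(0,0,0),(-3,2,.01)]" z20; python3 t3.py "[(0,0,0),(-3,2,.01)]" z20; python3 -c "
import pickle,cv2;from h import *
a=viewer.read_camera('scene');b=viewer.read_camera('top')
f=lambda p,x0,y0:cv2.resize(np.array(p['image'])[y0:y0+100,x0:x0+100,::-1],(400,400),interpolation=2)
cv2.imwrite('pics/c2.png',np.hstack([f(a,190,165),f(b,270,160)]))"
```

```text
28 395.9217 [-1.2 -1.  -1.5]
28 860.0087 [-20.9   3.3 -26.8]
28 1313.1925 [-4.9  2.  16.6]
20 394.8795 [-0.3 -0.8 -4. ]
20 856.8384 [ 2.4 -1.3 -0.2]
20 1256.383 [ 1.7 -1.2 -4.8]
28 64.70042972932009 [-4.5  0.4 -0.4]
28 139.3699234505637 [ 4.4  3.6 -5.2]
28 206.26331860306504 [-4.5  2.3 -0.5]
20 65.81315903039832 [-2.7  0.5 -0.6]
20 139.88470899301436 [ -3.5  -1.4 -30.9]
20 206.70166997839533 [-2.7  0.2 -0.5]
```

View pics/c2.png

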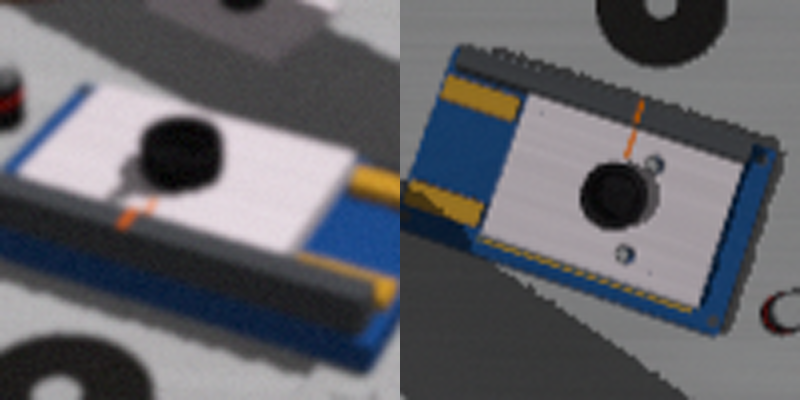

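The picture shows the plate seated. Steel pins are visible in both holes (c2 right half at 653,163 and 625,253), the ticks line up, and the fit prefers underside z 20 at about (0, -1) mm. Handing in.

```bash
python3 -c "
from h import *
print(job.finish_job())"
```

```text
the job is handed in; nothing more can be done
None
```

The plate is seated flat over both locating pins, moved there by fingertip pushes only, and the job was handed in at about 16 s; the bystanders were not touched.

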